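# Park the chilling balls on their rest

## Robot

A 6-joint arm with a two-finger parallel gripper is mounted at the origin on the work surface. World frame = base frame: x ahead of the robot, y to its left, z up, the work surface at z = 0. Lengths are in mm, angles in rad, forces in N, time in s.
With the tool pointing down it reaches from about 350 to 975 mm from the base axis. Payload 7.1 kg.
Tool frame: the origin (TCP) lies between the finger pads; the fingertips stand 8 mm ahead of it and the grasp point (between the pads) lies 11 mm behind it; x points along the fingers, y is the direction in which the jaws open and shut, and the axes are right-handed (so a half turn about x gives the same grasp; the last joint's range is limited). The gripper opens to 88 mm and grips with 3 to 60 N. Pads are 20 mm wide; open, the fingers measure 115 mm over their backs; the gripper's body (75 mm by 178 mm) begins 61 mm behind the grasp point.
Start: joints at [-1.121, 0.423, 1.63, -0, 1.089, -0.019], TCP at [282.399, -557.544, 230.675] pointing down, gripper open.
Joint ranges: [-3, 3], [-0.9, 2.11], [0.09, 2.58], [-1.31, 4.45], [0.11, 2.69], [-2.54, 2.54]. Speed limits (rad/s): [2.39, 2.39, 3.01, 3.14, 3.14, 3.14].

## Interface

Orientations are given as a rotation vector (axis times angle).
In Python, from workcell import ctrl gives the robot as it stands.
- The arm moves only by the tool apply_moves, never from a script. Its argument "increments" is a list of rows, each an object with "gripper": the opening in per cent of the stroke, from 0 (shut) to 100 (fully open); "delta_pos": the shift along the tool's x, y, z in cm, a list of three; "dr": the turn, a rotation vector about the tool's x, y, z in rad, a list of three. In form: [{"gripper": gripper, "delta_pos": [dx, dy, dz], "dr": [ax, ay, az]}, ...]. A call has exactly 5 rows; each row shifts and turns the commanded pose from where the row before left it, along the tool's axes as they then stand; what a row does not reach is not made up. A row lasts 1/12 s, in which the tool goes at most 41.7 mm and 7.16 degrees, less where a joint would pass 70% of its speed; a pose out of reach is approached as far as the arm can. A call with a gripper value outside its range is refused whole. The fingers move at their own pace and stop on an object; the grip force is fixed at half the most. Time passes only in rows, so rows that do not move let the fingers close, or fill a call up. It gives the time, the measured TCP pose, the force and the opening at its end, in the units of the state.
- ctrl.get_obs(): the state, without advancing time (a new reading comes with each control period).
- ctrl.get_image(name): name is "scene" or "top" or "wrist"; returns a dict with "img" (420x560x3 uint8, red, green, blue), "range_z" (420x560 float32, mm along the optical axis (not along the pixel's ray), 0 where there is no reading), "mtx" (3x3 intrinsics, pixels), "k1" (the pictures are not rectified: a ray, as slopes to the right and down, at radius r is drawn at 1 + k1 r^2 times it, then the intrinsics apply), "rvec" (rotation vector, rad) and "tvec" (3), from world to camera coordinates, as OpenCV has them. Camera axes: x right, y down, z forward; pixel columns grow to the right and rows downward; lengths in mm; the calibration is good to about 2 mm. A picture is of the moment at which its call begins.
- ctrl.close_job(): hands the job in, once; it reports no verdict.
The state is a dict: "t": time; "qpos": joint angles; "qvel": joint speeds; "joint_torque": joint torques, N m; "ee_pos": TCP position; "orientation": TCP orientation; "ft_force": force on the tool from outside, world axes, zero at the start; "moment": the same for the moment, N m; "width": finger opening in mm.
Only numpy, scipy, OpenCV 4.12 (cv2) and the standard library are available. Lean on these libraries where they do the work, as an engineer would, in place of code of your own. Each camera call takes 0.05 s, during which the arm holds its last target. There are 200 camera calls.

## Task

Two steel espresso chilling balls lie loose on the worktop, where they roll at a touch. Set each one in the dimple of the marble rest that fits it, the larger ball in the wider dimple and the smaller ball in the narrower one, so that both lie still there; lower each ball into place before letting go rather than dropping it from a height.

Things in the scene. Friction and masses are not known exactly. Their poses are not given: they have to be found in the camera images.
- large_ball_center (a point): Centre of the larger of the two plain steel balls: smooth sphere, diameter 56 mm, about 0.2 kg, lying free on the worktop (centre 28 mm above it); it rolls if nudged. Its axes mean nothing.
- small_ball_center (a point): Centre of the smaller of the two plain steel balls: smooth sphere, diameter 40 mm, about 0.1 kg, lying free on the worktop (centre 20 mm above it); it rolls if nudged. Its axes mean nothing.
- rest_hole0 (a point): Wider dimple of the rest: centre of its round mouth, level with the rest's top; mouth 38 mm across, 11 mm deep, flat black rubber floor, z up, for the larger ball, whose centre then lies about 20 mm above this point. The rest is a pale marble slab 200 x 80 mm and 24 mm high, fixed on the worktop, at any yaw; its two dimples lie on its long middle line, 100 mm apart, each 50 mm from the slab's centre.
- rest_hole1 (a point): Narrower dimple of the same rest, 100 mm from the wider one: centre of its round mouth, level with the rest's top (24 mm above the worktop); mouth 28 mm across, 11 mm deep, flat black rubber floor, z up, for the smaller ball, whose centre then lies about 14 mm above this point.
Not all that is in view belongs to the job. Leave any orange look-alike of the part that bears large_ball_center alone.

How it is judged:
By the outcome, as a careful person would: the job done as asked, in the order asked, and still so for the second after the job is handed in, with the robot touching nothing.
It also fails if it takes over 67 s, if anything falls off the work surface, if the arm or the gripper's body presses on something with over 40 N, if the wrist force passes 120 N, or if a joint passes its speed limit or range.

## Working session

There is one attempt and no reset: what is moved stays moved. The work goes in short steps, Python scripts to look and compute and a tool call to move; the robot and the scene stay as the last step left them, time stands still between calls to the robot, and variables do not carry over. Pictures are saved under pics/ and viewed, about 8 in all and at most 12, crops included, and the job is handed in when it is done.

Besides the shell and the picture viewer there is one more tool, called after "Call:" as a command line: name --argument value ..., lists and objects as JSON in quotes. apply_moves: Moves the arm, as the interface text tells. Its arguments: {"type":"object","properties":{"increments":{"type":"array","items":{"type":"object","properties":{"gripper":{"type":"number"},"delta_pos":{"type":"array","items":{"type":"number"}},"dr":{"type":"array","items":{"type":"number"}}}}}},"required":["increments"]}

```bash
mkdir -p pics; cat > h.py <<'E'
import numpy as np, cv2, pickle
from workcell import ctrl
def grab(n):
    d=ctrl.get_image(n); pickle.dump(d,open(n+'.pkl','wb')); return d
def pts(d):
    h,w=d['range_z'].shape; u,v=np.meshgrid(np.arange(w,dtype=float),np.arange(h,dtype=float))
    k=np.array([d['k1'],0,0,0],float)
    s=cv2.undistortPoints(np.stack([u,v],-1).reshape(-1,1,2),np.array(d['mtx'],float),k).reshape(h,w,2)
    z=d['range_z'][...,None]; c=np.concatenate([s*z,z],-1)
    R=cv2.Rodrigues(np.array(d['rvec'],float))[0]
    return (c-np.array(d['tvec'],float).ravel())@R   # world
E
python3 - <<'E'
from h import *
for n in('top','scene'):
    d=grab(n); cv2.imwrite(f'pics/{n}0.png',d['img'][...,::-1])
    print(n,d['mtx'],d['k1'],d['rvec'],d['tvec'])
o=ctrl.get_obs();print(o)
E
```

```text
top [[408.30537016   0.         280.42598782]
 [  0.         408.30537016 207.06043782]
 [  0.           0.           1.        ]] -0.021530739199069032 [ 2.15433847 -2.16618595  0.13150857] [-26.55663088 573.77972692 763.00418657]
scene [[407.7940923    0.         279.60378812]
 [  0.         407.7940923  208.85586528]
 [  0.           0.           1.        ]] -0.04365725073977162 [ 1.52976543  2.08004725 -0.80452697] [ 214.68701363 -355.84408257 1151.67279299]
{'t': 0.1, 'qpos': array([-1.12098697e+00,  4.23790984e-01,  1.63060523e+00, -2.17290545e-05,
        1.08858768e+00, -1.90001433e-02]), 'qvel': array([-0.00071268, -0.00144402, -0.00124757, -0.00046825,  0.00084942,
       -0.00083504]), 'joint_torque': array([-1.80254956e-04, -5.45617175e+01, -2.74323392e+01,  6.45306520e-02,
        1.87397667e-02, -1.86902662e-05]), 'ee_pos': array([ 282.19533608, -557.11728322,  229.96611161]), 'orientation': array([ 1.96056398,  0.46962413, -1.96120137]), 'ft_force': array([-0.29608371, -0.23957419,  0.84673025]), 'moment': array([-0.05071489,  0.00566701,  0.02784729]), 'width': 87.63598703049554}
```

View pics/top0.png

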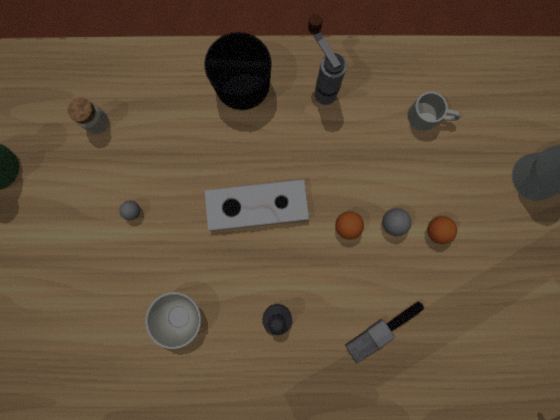

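View pics/scene0.png

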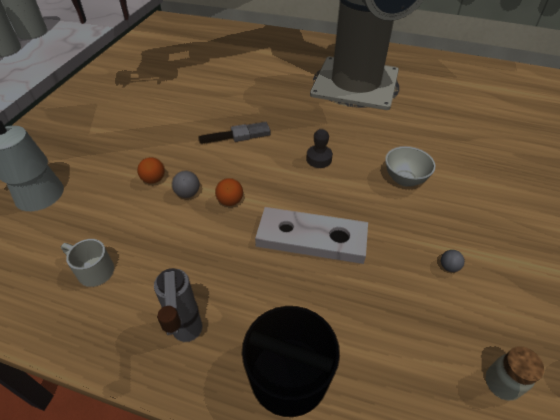

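Top view: the plain steel balls are grey, the larger at (397,222) between two orange look-alikes at (349,225) and (442,230), and the smaller at (130,210). The rest has its wide dimple at (231,207) and its narrow one at (281,202). I'll measure these and confirm in one enlarged crop.

```bash
cat >> h.py <<'E'
def sphere(P,c0,r,zmin=8,rad=None):
    """fit centre of known-radius sphere to points near c0"""
    from scipy.optimize import least_squares
    m=(np.linalg.norm(P[...,:2]-c0[:2],axis=-1)<(rad or r*1.05))&(P[...,2]>zmin)&(P[...,2]<2*r+12)
    q=P[m]; f=least_squares(lambda c:np.linalg.norm(q-c,axis=1)-r,[*c0[:2],r],loss='soft_l1')
    return f.x,len(q),np.abs(f.fun).mean()
E
python3 - <<'E'
from h import *
for n in('top','scene'):
    d=pickle.load(open(n+'.pkl','rb'));P=pts(d)
    px={'top':dict(big=(397,222),o1=(349,225),o2=(442,230),small=(130,210)),'scene':dict(big=(185,184),o1=(229,192),o2=(151,170),small=(452,260))}[n]
    print(n)
    for k,(u,v) in px.items():
        r=20 if k=='small' else 28
        c=P[v,u]
        for _ in range(3): c,a,b=sphere(P,c,r)
        print(k,P[v,u].round(),c.round(1),a,b.round(2))
    g=d['img'].astype(int)
    z=P[...,2]; sl=(z>17)&(z<32)&(g.min(-1)>100) 
    hp={'top':((231,207),(281,202)),'scene':((340,235),(286,226))}[n]
    for u,v in hp:
        # dark blob of the dimple
        gr=d['img'].max(-1); w=16; s=gr[v-w:v+w+1,u-w:u+w+1]
        m=(s<70).astype(np.uint8); nl,lab,st,ce=cv2.connectedComponentsWithStats(m)
        i=lab[w,w]; 
        # ray to z=24
        uv=ce[i]+[u-w,v-w]; k=np.array([d['k1'],0,0,0]); p=cv2.undistortPoints(uv.reshape(1,1,2),np.array(d['mtx']),k).ravel()
        R=cv2.Rodrigues(np.array(d['rvec']))[0]; t=np.array(d['tvec']).ravel()
        o=-R.T@t; ra=R.T@np.array([*p,1])
        ring=P[v-12:v+13,u-12:u+13,2]
        print('hole',uv.round(1),st[i][2:],[(o+ra*((zz-o[2])/ra[2])).round(1) for zz in(24,13)],np.percentile(ring,[2,50,98]).round(1), P[v,u].round(1))
    print('table z',np.median(z[z<10]).round(1))
d=pickle.load(open('top.pkl','rb'))['img'][...,::-1]
a=cv2.resize(d[180:270,320:470],None,fx=4,fy=4,interpolation=2); b=cv2.resize(d[170:245,100:320],None,fx=600/220,fy=600/220,interpolation=2)
cv2.imwrite('pics/crop1.png',np.vstack([a,b[:230]]))
E
```

```text
top
big [ 542. -251.   53.] [ 543.5 -258.2   26.1] 656 0.72
o1 [ 536. -159.   55.] [ 537.5 -164.6   26. ] 634 0.72
o2 [ 526. -337.   53.] [ 528.2 -346.2   26. ] 637 0.91
small [569. 263.  38.] [570.6 272.3  18.6] 335 0.71
hole [231.  207.2] [ 19  18 268] [array([575.1,  68.1,  24. ]), array([576.4,  69.4,  13. ])] [10.2 20.8 25. ] [576.9  69.4  13.2]
hole [281.  201.7] [ 13  14 140] [array([585.5, -30.9,  24. ]), array([587. , -30.9,  13. ])] [10.7 22.  25.4] [586.6 -31.   11.6]
table z -1.5
scene
big [ 561. -246.   49.] [ 542.4 -258.9   29.5] 596 0.71
o1 [ 554. -156.   47.] [ 536.4 -165.4   29.2] 612 0.72
o2 [ 543. -332.   47.] [ 526.5 -346.9   28.6] 549 0.89
small [580. 267.  34.] [569.9 271.3  20.3] 418 0.73
hole [339.4 235.7] [ 20  13 207] [array([577.4,  69.1,  24. ]), array([568.3,  68.5,  13. ])] [13.5 24.1 27.1] [568.5  69.3  15.7]
hole [285.8 227.3] [14  8 97] [array([587.6, -30.7,  24. ]), array([578.7, -33.1,  13. ])] [14.2 24.9 27.4] [576.  -33.5  13.6]
table z 0.9
```

View pics/crop1.png

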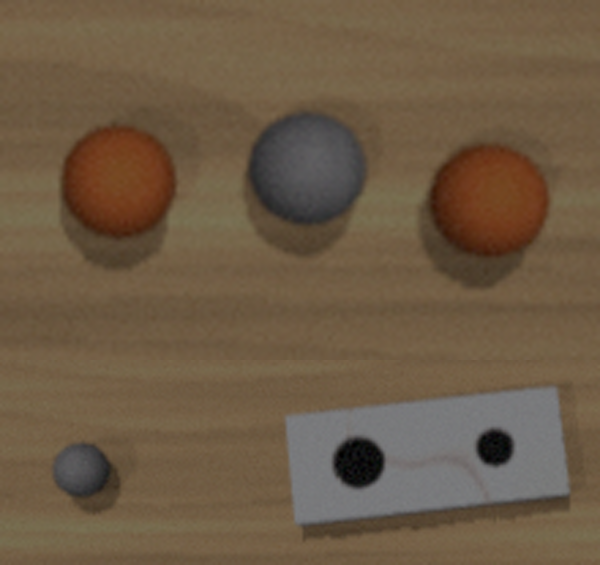

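The grey ball between the two orange ones is the only plain steel one of that size, so it is the large ball, and I leave the oranges alone. The crop confirms this, and it shows the wider dimple on the left (+y). Next I work out the first move, with the jaws along world x, across the row of balls.

```bash
cat >> h.py <<'E'
def go(x,y,z,jaw=(1,0,0)):
    """remaining shift in tool axes (cm) and turn about tool x; jaw = wanted jaw direction in world"""
    o=ctrl.get_obs(); R=cv2.Rodrigues(o['orientation'])[0]
    d=R.T@(np.array([x,y,z])-o['ee_pos'])/10
    j=R.T@np.array(jaw,float); a=np.arctan2(j[2],j[1]); a=(a+np.pi/2)%np.pi-np.pi/2
    down=R.T@np.array([0,0,-1.]); tilt=np.cross([1,0,0],down)
    print('t',o['t'],'pos',o['ee_pos'].round(1),'shift cm',d.round(2),'turn',a.round(3),'tilt',tilt.round(3),'w',o['width'].round(1),'F',o['ft_force'].round(1),'q6',o['qpos'][5].round(2))
    return R
E
python3 - <<'E'
from h import *
print(go(543,-258.5,140).round(3))
P=pts(pickle.load(open('top.pkl','rb')))
for x in range(350,800,50): print(x,[int(np.nanmax(np.r_[0,P[(abs(P[...,0]-x)<25)&(abs(P[...,1]-y)<25)][:,2]])) for y in range(-550,400,50)])
E
```

```text
Traceback (most recent call last):
  File "h.py", line 24, in go
    print('t',o['t'],'pos',o['ee_pos'].round(1),'shift cm',d.round(2),'turn',a.round(3),'tilt',tilt.round(3),'w',o['width'].round(1),'F',o['ft_force'].round(1),'q6',o['qpos'][5].round(2))
                                                                                                                 ^^^^^^^^^^^^^^^^
AttributeError: 'float' object has no attribute 'round'
```

```bash
sed -i "s/o\['width'\].round(1)/round(o['width'],1)/" h.py
python3 - <<'E'
from h import *
print(go(543,-258.5,140).round(3))
P=pts(pickle.load(open('top.pkl','rb')))
for x in range(350,800,50): print(x,[int(np.nanmax(np.r_[0,P[(abs(P[...,0]-x)<25)&(abs(P[...,1]-y)<25)][:,2]])) for y in range(-550,400,50)])
E
```

```text
t 0.1 pos [ 282.2 -557.1  230. ] shift cm [  9.02 -14.84 -36.76] turn -1.102 tilt [ 0.    -0.     0.001] w 87.6 F [-0.3 -0.2  0.8] q6 -0.02
[[-0.001  0.452 -0.892]
 [ 0.001 -0.892 -0.452]
 [-1.    -0.001 -0.   ]]
350 [2, 3, 3, 3, 2, 20, 21, 22, 4, 3, 81, 81, 2, 51, 52, 50, 2, 4, 3]
400 [2, 2, 2, 3, 2, 21, 3, 3, 3, 3, 25, 25, 4, 50, 53, 51, 2, 4, 3]
450 [2, 2, 2, 2, 2, 2, 2, 3, 2, 3, 2, 3, 2, 2, 3, 2, 3, 2, 3]
500 [2, 2, 3, 3, 55, 46, 47, 48, 52, 4, 826, 2, 3, 3, 3, 3, 3, 3, 2]
550 [2, 2, 2, 2, 56, 49, 56, 52, 56, 25, 27, 27, 26, 26, 3, 3, 41, 39, 3]
600 [120, 123, 2, 2, 2, 2, 3, 3, 2, 26, 26, 26, 26, 25, 3, 3, 38, 37, 2]
650 [124, 129, 3, 2, 1, 2, 2, 3, 3, 22, 24, 3, 2, 2, 3, 3, 3, 3, 3]
700 [104, 2, 2, 2, 3, 2, 2, 2, 2, 3, 3, 3, 2, 3, 2, 3, 2, 2, 2]
750 [1, 3, 2, 47, 57, 56, 2, 2, 3, 2, 2, 2, 4, 2, 2, 2, 3, 3, 77]
```

Call:
apply_moves --increments '[{"gripper":100,"delta_pos":[0.3,-1.48,-3.68],"dr":[0,0,0]},{"gripper":100,"delta_pos":[0.3,-1.48,-3.68],"dr":[0,0,0]},{"gripper":100,"delta_pos":[0.3,-1.48,-3.68],"dr":[0,0,0]},{"gripper":100,"delta_pos":[0.3,-1.48,-3.68],"dr":[0,0,0]},{"gripper":100,"delta_pos":[0.3,-1.48,-3.68],"dr":[0,0,0]}]'

```text
t: 0.52
ee_pos: [413.8, -406.8, 215.3]
orientation: [1.961, 0.468, -1.961]
ft_force: [0.6, -1.1, -0.4]
width: 87.8
```

Call:
apply_moves --increments '[{"gripper":100,"delta_pos":[0.3,-1.48,-3.68],"dr":[0,0,0]},{"gripper":100,"delta_pos":[0.3,-1.48,-3.68],"dr":[0,0,0]},{"gripper":100,"delta_pos":[0.3,-1.48,-3.68],"dr":[0,0,0]},{"gripper":100,"delta_pos":[0.3,-1.48,-3.68],"dr":[0,0,0]},{"gripper":100,"delta_pos":[0.3,-1.48,-3.68],"dr":[0,0,0]}]'

```text
t: 0.93
ee_pos: [544.6, -257.5, 200.3]
orientation: [1.96, 0.468, -1.961]
ft_force: [0.4, -0.2, 0.0]
width: 87.7
```

Call:
apply_moves --increments '[{"gripper":100,"delta_pos":[0.4,0,0],"dr":[-0.11,0,0]},{"gripper":100,"delta_pos":[0.4,0,0],"dr":[-0.11,0,0]},{"gripper":100,"delta_pos":[0.4,0,0],"dr":[-0.11,0,0]},{"gripper":100,"delta_pos":[0.4,0,0],"dr":[-0.11,0,0]},{"gripper":100,"delta_pos":[0.4,0,0],"dr":[-0.11,0,0]}]'

```text
t: 1.35
ee_pos: [543.7, -258.9, 180.0]
orientation: [1.599, 0.9, -1.6]
ft_force: [-0.0, -0.4, 0.2]
width: 88.0
```

Call:
apply_moves --increments '[{"gripper":100,"delta_pos":[0.4,0,0],"dr":[-0.11,0,0]},{"gripper":100,"delta_pos":[0.4,0,0],"dr":[-0.11,0,0]},{"gripper":100,"delta_pos":[0.4,0,0],"dr":[-0.11,0,0]},{"gripper":100,"delta_pos":[0.4,0,0],"dr":[-0.11,0,0]},{"gripper":100,"delta_pos":[0,0,0],"dr":[-0.11,0,0]}]'

```text
t: 1.77
ee_pos: [543.1, -258.9, 163.5]
orientation: [1.207, 1.213, -1.208]
ft_force: [-0.4, 0.7, 0.2]
width: 88.0
```

```bash
python3 - <<'E'
from h import *
d=grab('wrist');cv2.imwrite('pics/w1.png',d['img'][...,::-1])
P=pts(d)
c=np.array([543,-258.5,28.])
for _ in range(3): c,a,b=sphere(P,c,28)
print(c.round(1),a,b)
print(go(c[0],c[1],23).round(3))
E
```

```text
[ 546.  -258.8   28.2] 2679 0.37979081814825727
t 1.8167 pos [ 543.2 -259.   163.8] shift cm [14.08  0.3  -0.  ] turn 0.01 tilt [ 0.    -0.001  0.002] w 87.9 F [ 0.4  0.1 -0.5] q6 -0.47
[[-0.002  1.     0.01 ]
 [ 0.001  0.01  -1.   ]
 [-1.    -0.002 -0.001]]
```

View pics/w1.png

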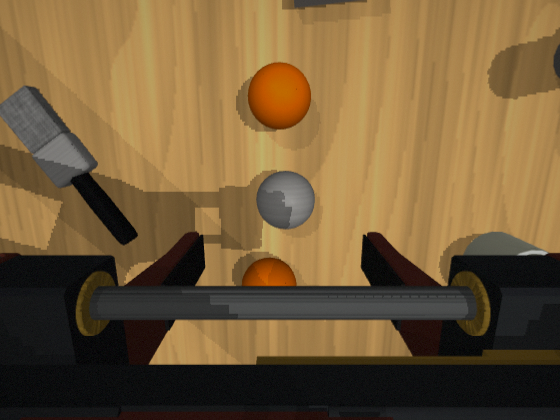

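The wrist view shows the steel ball at (285,200), clear of the oranges at (279,96) and (269,275), and the jaws straddle it along x. Descending.

Call:
apply_moves --increments '[{"gripper":100,"delta_pos":[3,0.1,0],"dr":[0.01,0,0]},{"gripper":100,"delta_pos":[3,0.1,0],"dr":[0,0,0]},{"gripper":100,"delta_pos":[3,0,0],"dr":[0,0,0]},{"gripper":100,"delta_pos":[3,0,0],"dr":[0,0,0]},{"gripper":100,"delta_pos":[1.6,0,0],"dr":[0,0,0]}]'

```text
t: 2.23
ee_pos: [544.1, -258.4, 25.4]
orientation: [1.22, 1.206, -1.222]
ft_force: [-0.9, 0.7, -0.1]
width: 87.9
```

Call:
apply_moves --increments '[{"gripper":100,"delta_pos":[0.4,0,0],"dr":[0,0,0]},{"gripper":75,"delta_pos":[0,0,0],"dr":[0,0,0]},{"gripper":66,"delta_pos":[0,0,0],"dr":[0,0,0]},{"gripper":62,"delta_pos":[0,0,0],"dr":[0,0,0]},{"gripper":55,"delta_pos":[0,0,0],"dr":[0,0,0]}]'

```text
t: 2.65
ee_pos: [546.9, -259.7, 26.3]
orientation: [1.219, 1.201, -1.217]
ft_force: [-0.2, 0.1, -0.4]
width: 64.3
```

Call:
apply_moves --increments '[{"gripper":50,"delta_pos":[0,0,0],"dr":[0,0,0]},{"gripper":50,"delta_pos":[0,0,0],"dr":[0,0,0]},{"gripper":50,"delta_pos":[0,0,0],"dr":[0,0,0]},{"gripper":50,"delta_pos":[0,0,0],"dr":[0,0,0]},{"gripper":50,"delta_pos":[0,0,0],"dr":[0,0,0]}]'

```text
t: 3.07
ee_pos: [546.4, -259.5, 25.7]
orientation: [1.218, 1.202, -1.217]
ft_force: [-0.8, 0.7, 7.2]
width: 55.1
```

Call:
apply_moves --increments '[{"gripper":50,"delta_pos":[-0.5,0,0],"dr":[0,0,0]},{"gripper":50,"delta_pos":[-2,0,0],"dr":[0,0,0]},{"gripper":50,"delta_pos":[-3,0,0],"dr":[0,0,0]},{"gripper":50,"delta_pos":[-3,0,0],"dr":[0,0,0]},{"gripper":50,"delta_pos":[-2,0,0],"dr":[0,0,0]}]'

```text
t: 3.48
ee_pos: [546.3, -259.5, 132.1]
orientation: [1.218, 1.202, -1.217]
ft_force: [0.0, -0.2, -3.0]
width: 54.9
```

Call:
apply_moves --increments '[{"gripper":50,"delta_pos":[0,0.3,-1.5],"dr":[0,0,0]},{"gripper":50,"delta_pos":[0,0.3,-3],"dr":[0,0,0]},{"gripper":50,"delta_pos":[0,0.3,-3.5],"dr":[0,0,0]},{"gripper":50,"delta_pos":[0,0.3,-3.5],"dr":[0,0,0]},{"gripper":50,"delta_pos":[0,0.3,-3.5],"dr":[0,0,0]}]'

```text
t: 3.9
ee_pos: [561.5, -107.2, 128.5]
orientation: [1.218, 1.205, -1.22]
ft_force: [1.0, 0.5, -2.0]
width: 55.0
```

Call:
apply_moves --increments '[{"gripper":50,"delta_pos":[0,0.3,-3.5],"dr":[0,0,0]},{"gripper":50,"delta_pos":[0,0.3,-3.5],"dr":[0,0,0]},{"gripper":50,"delta_pos":[0,0.3,-3.5],"dr":[0,0,0]},{"gripper":50,"delta_pos":[0,0.3,-2.5],"dr":[0,0,0]},{"gripper":50,"delta_pos":[0,0.3,-1],"dr":[0,0,0]}]'

```text
t: 4.32
ee_pos: [578.1, 34.3, 128.4]
orientation: [1.215, 1.207, -1.217]
ft_force: [-0.0, -0.1, -1.5]
width: 54.9
```

```bash
python3 - <<'E'
from h import *
d=grab('wrist');cv2.imwrite('pics/w2.png',d['img'][...,::-1])
print(go(576.2,68.6,60).round(3))
E
```

```text
t 4.3667 pos [579.   34.3 128.7] shift cm [ 6.87 -0.3  -3.43] turn -0.009 tilt [ 0.    -0.001  0.001] w 55.1 F [ 1.5  1.3 -1.9] q6 0.05
[[-0.001  1.    -0.009]
 [ 0.001 -0.009 -1.   ]
 [-1.    -0.001 -0.001]]
```

View pics/w2.png

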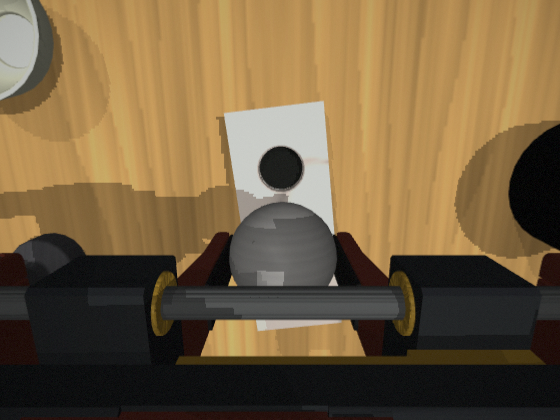

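The ball is held at (283,252) and the wide dimple shows at (281,168). Measuring the dimple and the held ball in the same frame cancels the calibration bias.

```bash
cat >> h.py <<'E'
def mouth(d,u,v,w,P,zt=24.):
    """mouth centre: ellipse of the dark blob's outline, cast on z=zt"""
    g=d['img'].max(-1)[v-w:v+w+1,u-w:u+w+1]
    t,m=cv2.threshold(g,0,255,cv2.THRESH_BINARY_INV+cv2.THRESH_OTSU)
    cs,_=cv2.findContours(m,cv2.RETR_EXTERNAL,cv2.CHAIN_APPROX_NONE)
    c=min((c for c in cs if cv2.contourArea(c)>60),key=lambda c:abs(cv2.pointPolygonTest(c,(w,w),True)) if cv2.pointPolygonTest(c,(w,w),False)<0 else 0)
    e=cv2.fitEllipse(c); uv=np.array(e[0])+[u-w,v-w]
    p=cv2.undistortPoints(uv.reshape(1,1,2),np.array(d['mtx'],float),np.array([d['k1'],0,0,0])).ravel()
    R=cv2.Rodrigues(np.array(d['rvec'],float))[0]; o=-R.T@np.array(d['tvec'],float).ravel(); ra=R.T@np.array([*p,1])
    return (o+ra*((zt-o[2])/ra[2])).round(1),uv.round(1),np.round(e[1],1),o.round(0)
def held(d,P,c0,r):
    from scipy.optimize import least_squares
    im=d['img'].astype(int); q=P[(np.linalg.norm(P-c0,axis=-1)<r*1.12)&(im.max(-1)-im.min(-1)<25)&(im.max(-1)>50)]
    f=least_squares(lambda c:np.linalg.norm(q-c,axis=1)-r,c0,loss='soft_l1')
    return f.x.round(1),len(q),np.abs(f.fun).mean().round(2)
E
python3 - <<'E'
from h import *
d=pickle.load(open('wrist.pkl','rb'));P=pts(d)
print(mouth(d,281,168,32,P)); print('slab top z',np.median(P[120:140,250:310,2]),'table',np.median(P[20:60,200:400,2]))
c=np.array([579,34.3,131.])
for _ in range(3): c,a,b=held(d,P,c,28); print(c,a,b)
E
```

```text
(array([577.5,  68.2,  24. ]), array([280.8, 168.1]), array([42.7, 44. ]), array([579.,  99., 283.]))
slab top z 24.57239605086368 table 0.6004697672411421
[578.6  35.1 130.9] 7531 0.37
[578.6  35.1 130.9] 7531 0.37
[578.6  35.1 130.9] 7531 0.37
```

Call:
apply_moves --increments '[{"gripper":50,"delta_pos":[0,-0.1,-1.3],"dr":[0,0,0]},{"gripper":50,"delta_pos":[1,0,-1.3],"dr":[0,0,0]},{"gripper":50,"delta_pos":[2.5,0,-0.7],"dr":[0,0,0]},{"gripper":50,"delta_pos":[2.5,0,0],"dr":[0,0,0]},{"gripper":50,"delta_pos":[1.5,0,0],"dr":[0,0,0]}]'

```text
t: 4.78
ee_pos: [577.0, 63.4, 51.8]
orientation: [1.217, 1.205, -1.221]
ft_force: [-1.0, -0.5, -3.0]
width: 54.8
```

```bash
python3 - <<'E'
from h import *
go(577.9,67.4,42.3)
d=grab('wrist');P=pts(d);cv2.imwrite('pics/w3.png',d['img'][...,::-1])
c=ctrl.get_obs()['ee_pos']+[0,0,2]
for _ in range(2): c,a,b=held(d,P,c,28)
print(c,a,b)
E
```

```text
t 4.7833 pos [577.   63.4  51.8] shift cm [ 0.95  0.08 -0.4 ] turn -0.013 tilt [-0.     0.     0.003] w 54.8 F [-1.  -0.5 -3. ] q6 0.1
[577.5  64.1  54.2] 7527 0.37
```

Call:
apply_moves --increments '[{"gripper":50,"delta_pos":[0,0,-0.2],"dr":[0,0,0]},{"gripper":50,"delta_pos":[0,0,-0.2],"dr":[0,0,0]},{"gripper":50,"delta_pos":[0.2,0,0],"dr":[0,0,0]},{"gripper":50,"delta_pos":[0.3,0,0],"dr":[0,0,0]},{"gripper":50,"delta_pos":[0.2,0,0],"dr":[0,0,0]}]'

```text
t: 5.25
ee_pos: [579.3, 67.3, 48.4]
orientation: [1.219, 1.202, -1.217]
ft_force: [0.5, -0.0, -2.3]
width: 54.8
```

```bash
python3 - <<'E'
from h import *
go(577.0,67.5,42.1)
d=grab('wrist');P=pts(d)
c=ctrl.get_obs()['ee_pos']+[0,0,2]
for _ in range(2): c,a,b=held(d,P,c,28)
print(c,a,b)
E
```

```text
t 5.25 pos [579.3  67.3  48.4] shift cm [ 0.63 -0.24 -0.01] turn -0.012 tilt [ 0.    -0.    -0.002] w 54.8 F [ 0.5 -0.  -2.3] q6 0.11
[579.8  68.1  50.7] 7530 0.37
```

Call:
apply_moves --increments '[{"gripper":50,"delta_pos":[0,-0.2,0],"dr":[0,0,0]},{"gripper":50,"delta_pos":[0.2,0,0],"dr":[0,0,0]},{"gripper":50,"delta_pos":[0.1,0,0],"dr":[0,0,0]},{"gripper":50,"delta_pos":[0,0,0],"dr":[0,0,0]},{"gripper":50,"delta_pos":[0,0,0],"dr":[0,0,0]}]'

```text
t: 5.72
ee_pos: [576.7, 67.4, 44.6]
orientation: [1.218, 1.204, -1.218]
ft_force: [-0.1, 0.2, -2.2]
width: 54.8
```

```bash
python3 - <<'E'
from h import *
go(577.0,67.5,42.1)
d=grab('wrist');P=pts(d)
c=ctrl.get_obs()['ee_pos']+[0,0,2]
for _ in range(2): c,a,b=held(d,P,c,28)
print(c,a,b)
E
```

```text
t 5.7167 pos [576.7  67.4  44.6] shift cm [ 0.25  0.03 -0.01] turn -0.012 tilt [-0.  0.  0.] w 54.8 F [-0.1  0.2 -2.2] q6 0.11
[577.2  68.1  47. ] 7536 0.37
```

Aligned, 2.5 mm above the seat. Lowering until contact.

Call:
apply_moves --increments '[{"gripper":50,"delta_pos":[0.1,0,0],"dr":[0,0,0]},{"gripper":50,"delta_pos":[0.1,0,0],"dr":[0,0,0]},{"gripper":50,"delta_pos":[0.05,0,0],"dr":[0,0,0]},{"gripper":50,"delta_pos":[0,0,0],"dr":[0,0,0]},{"gripper":50,"delta_pos":[0,0,0],"dr":[0,0,0]}]'

```text
t: 6.18
ee_pos: [577.0, 67.2, 42.6]
orientation: [1.218, 1.203, -1.218]
ft_force: [-2.1, -1.5, 4.6]
width: 54.9
```

Contact is made: Fz went from -2 to +5 N at the expected height. Opening gently.

Call:
apply_moves --increments '[{"gripper":64,"delta_pos":[0,0,0],"dr":[0,0,0]},{"gripper":66,"delta_pos":[0,0,0],"dr":[0,0,0]},{"gripper":70,"delta_pos":[0,0,0],"dr":[0,0,0]},{"gripper":80,"delta_pos":[0,0,0],"dr":[0,0,0]},{"gripper":100,"delta_pos":[0,0,0],"dr":[0,0,0]}]'

```text
t: 6.6
ee_pos: [576.7, 67.5, 42.0]
orientation: [1.218, 1.204, -1.218]
ft_force: [-0.5, 0.2, 0.1]
width: 71.1
```

Call:
apply_moves --increments '[{"gripper":100,"delta_pos":[0,0,0],"dr":[0,0,0]},{"gripper":100,"delta_pos":[0,0,0],"dr":[0,0,0]},{"gripper":100,"delta_pos":[0,0,0],"dr":[0,0,0]},{"gripper":100,"delta_pos":[0,0,0],"dr":[0,0,0]},{"gripper":100,"delta_pos":[0,0,0],"dr":[0,0,0]}]'

```text
t: 7.02
ee_pos: [576.8, 67.4, 42.2]
orientation: [1.218, 1.204, -1.218]
ft_force: [0.7, 0.8, 1.1]
width: 88.2
```

```bash
python3 - <<'E'
from h import *
go(577.0,67.5,142.1)
d=grab('wrist');P=pts(d);cv2.imwrite('pics/w4.png',d['img'][...,::-1])
c=np.array([577.5,68.2,44.])
for _ in range(2): c,a,b=held(d,P,c,28)
print(c,a,b)
E
```

```text
t 7.0167 pos [576.8  67.4  42.2] shift cm [-9.99  0.02 -0.01] turn -0.012 tilt [ 0. -0.  0.] w 88.2 F [0.7 0.8 1.1] q6 0.11
[576.9  67.1  44.6] 7368 0.37
```

Ball 1 is seated (centre 20.6 mm above the mouth). Rising, then over to the small ball.

Call:
apply_moves --increments '[{"gripper":100,"delta_pos":[-1,0,0],"dr":[0,0,0]},{"gripper":100,"delta_pos":[-2.5,0,0],"dr":[0,0,0]},{"gripper":100,"delta_pos":[-3,0,0],"dr":[0,0,0]},{"gripper":100,"delta_pos":[-3,0,0],"dr":[0,0,0]},{"gripper":100,"delta_pos":[-1,0,0],"dr":[0,0,0]}]'

```text
t: 7.48
ee_pos: [579.0, 67.6, 151.9]
orientation: [1.221, 1.199, -1.213]
ft_force: [1.0, -0.0, -0.2]
width: 87.9
```

Call:
apply_moves --increments '[{"gripper":100,"delta_pos":[0,-0.1,-2.5],"dr":[0,0,0]},{"gripper":100,"delta_pos":[0,-0.1,-3.5],"dr":[0,0,0]},{"gripper":100,"delta_pos":[0,-0.1,-3.5],"dr":[0,0,0]},{"gripper":100,"delta_pos":[0,-0.1,-3.5],"dr":[0,0,0]},{"gripper":100,"delta_pos":[0,-0.1,-3.5],"dr":[0,0,0]}]'

```text
t: 7.9
ee_pos: [573.4, 233.8, 147.4]
orientation: [1.218, 1.203, -1.218]
ft_force: [1.1, -0.5, -1.5]
width: 88.0
```

Call:
apply_moves --increments '[{"gripper":100,"delta_pos":[0,-0.1,-2.5],"dr":[0,0,0]},{"gripper":100,"delta_pos":[0,0,-1],"dr":[0,0,0]},{"gripper":100,"delta_pos":[0,0,0],"dr":[0,0,0]},{"gripper":100,"delta_pos":[0,0,0],"dr":[0,0,0]},{"gripper":100,"delta_pos":[0,0,0],"dr":[0,0,0]}]'

```text
t: 8.32
ee_pos: [572.9, 266.1, 147.0]
orientation: [1.218, 1.203, -1.219]
ft_force: [-0.9, -0.6, 0.1]
width: 87.8
```

```bash
python3 - <<'E'
from h import *
d=grab('wrist');P=pts(d);cv2.imwrite('pics/w5.png',d['img'][...,::-1])
c=np.array([570.,272,20.])
for _ in range(3): c,a,b=sphere(P,c,20)
print(c.round(1),a,b.round(2)); go(c[0],c[1],17.5)
t=grab('top'); P=pts(t); c=np.array([577,67.5,44.])
for _ in range(3): c,a,b=held(t,P,c,28)
print('ball1 from top',c,a,b)
E
```

```text
[572.9 270.3  20.2] 1448 0.39
t 8.3667 pos [573.1 265.9 147. ] shift cm [12.95 -0.02 -0.45] turn -0.013 tilt [-0.     0.001  0.001] w 88.2 F [ 0.2 -0.3 -0.4] q6 0.43
ball1 from top [574.8  68.3  42.6] 637 0.68
```

View pics/w5.png

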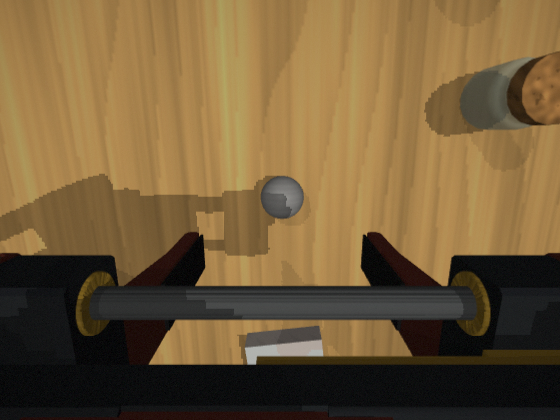

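The small ball is at (282,197), centred between the jaws; the jar is well clear. Descending.

Call:
apply_moves --increments '[{"gripper":100,"delta_pos":[2,0,-0.25],"dr":[0,0,0]},{"gripper":100,"delta_pos":[3.2,0,-0.25],"dr":[0,0,0]},{"gripper":100,"delta_pos":[3.2,0,0],"dr":[0,0,0]},{"gripper":100,"delta_pos":[2.8,0,0],"dr":[0,0,0]},{"gripper":100,"delta_pos":[1.4,0,0],"dr":[0,0,0]}]'

```text
t: 8.83
ee_pos: [571.6, 270.4, 18.0]
orientation: [1.216, 1.204, -1.223]
ft_force: [-0.5, 0.6, 0.2]
width: 87.9
```

Call:
apply_moves --increments '[{"gripper":90,"delta_pos":[0.2,0,0],"dr":[0,0,0]},{"gripper":80,"delta_pos":[0,0,0],"dr":[0,0,0]},{"gripper":70,"delta_pos":[0,0,0],"dr":[0,0,0]},{"gripper":60,"delta_pos":[0,0,0],"dr":[0,0,0]},{"gripper":55,"delta_pos":[0,0,0],"dr":[0,0,0]}]'

```text
t: 9.25
ee_pos: [574.4, 272.9, 21.0]
orientation: [1.22, 1.202, -1.216]
ft_force: [0.7, 0.5, 0.1]
width: 58.1
```

```bash
python3 - <<'E'
from h import *
d=grab('wrist');P=pts(d)
c=np.array([572.9,270.4,20.])
for _ in range(3): c,a,b=held(d,P,c,20)
print(c,a,b); go(c[0],c[1],17.5)
E
```

```text
[572.7 270.3  20.3] 3947 0.36
t 9.3 pos [574.1 272.8  20.7] shift cm [ 0.32 -0.14  0.26] turn -0.012 tilt [ 0.    -0.001 -0.002] w 54.1 F [-0.3 -0.6 -0.5] q6 0.44
```

Call:
apply_moves --increments '[{"gripper":55,"delta_pos":[0.3,-0.1,0.25],"dr":[0,0,0]},{"gripper":55,"delta_pos":[0,0,0],"dr":[0,0,0]},{"gripper":50,"delta_pos":[0,0,0],"dr":[0,0,0]},{"gripper":47,"delta_pos":[0,0,0],"dr":[0,0,0]},{"gripper":40,"delta_pos":[0,0,0],"dr":[0,0,0]}]'

```text
t: 9.72
ee_pos: [572.2, 270.0, 16.2]
orientation: [1.218, 1.203, -1.218]
ft_force: [1.3, -0.5, 0.5]
width: 38.6
```

Call:
apply_moves --increments '[{"gripper":35,"delta_pos":[0,0,0],"dr":[0,0,0]},{"gripper":30,"delta_pos":[0,0,0],"dr":[0,0,0]},{"gripper":30,"delta_pos":[0,0,0],"dr":[0,0,0]},{"gripper":30,"delta_pos":[0,0,0],"dr":[0,0,0]},{"gripper":30,"delta_pos":[0,0,0],"dr":[0,0,0]}]'

```text
t: 10.13
ee_pos: [572.2, 270.0, 16.2]
orientation: [1.218, 1.204, -1.218]
ft_force: [0.1, 0.3, 1.1]
width: 38.6
```

Call:
apply_moves --increments '[{"gripper":30,"delta_pos":[-0.5,0,0],"dr":[0,0,0]},{"gripper":30,"delta_pos":[-2.5,0,0],"dr":[0,0,0]},{"gripper":30,"delta_pos":[-3.5,0,0],"dr":[0,0,0]},{"gripper":30,"delta_pos":[-3.5,0,0],"dr":[0,0,0]},{"gripper":30,"delta_pos":[-3,0,0],"dr":[0,0,0]}]'

```text
t: 10.55
ee_pos: [572.1, 269.9, 148.2]
orientation: [1.218, 1.203, -1.218]
ft_force: [0.3, 1.6, -1.0]
width: 38.9
```

Call:
apply_moves --increments '[{"gripper":30,"delta_pos":[0,0.1,2],"dr":[0,0,0]},{"gripper":30,"delta_pos":[0,0.15,3.5],"dr":[0,0,0]},{"gripper":30,"delta_pos":[0,0.15,3.7],"dr":[0,0,0]},{"gripper":30,"delta_pos":[0,0.15,3.7],"dr":[0,0,0]},{"gripper":30,"delta_pos":[0,0.15,3.7],"dr":[0,0,0]}]'

```text
t: 10.97
ee_pos: [576.7, 102.5, 146.5]
orientation: [1.217, 1.204, -1.217]
ft_force: [-0.2, 0.3, -0.9]
width: 38.8
```

Call:
apply_moves --increments '[{"gripper":30,"delta_pos":[0,0.15,3.7],"dr":[0,0,0]},{"gripper":30,"delta_pos":[0,0.15,3.7],"dr":[0,0,0]},{"gripper":30,"delta_pos":[0,0.15,3.7],"dr":[0,0,0]},{"gripper":30,"delta_pos":[0,0.15,3.7],"dr":[0,0,0]},{"gripper":30,"delta_pos":[0,0.15,2],"dr":[0,0,0]}]'

```text
t: 11.38
ee_pos: [582.3, -67.6, 146.4]
orientation: [1.219, 1.202, -1.22]
ft_force: [0.1, 0.9, -1.4]
width: 39.2
```

Call:
apply_moves --increments '[{"gripper":30,"delta_pos":[1,0,0],"dr":[0,0,0]},{"gripper":30,"delta_pos":[1,0,0],"dr":[0,0,0]},{"gripper":30,"delta_pos":[0,0,0],"dr":[0,0,0]},{"gripper":30,"delta_pos":[0,0,0],"dr":[0,0,0]},{"gripper":30,"delta_pos":[0,0,0],"dr":[0,0,0]}]'

```text
t: 11.8
ee_pos: [582.5, -62.9, 125.9]
orientation: [1.217, 1.205, -1.217]
ft_force: [-0.3, -0.2, -2.1]
width: 38.5
```

```bash
python3 - <<'E'
from h import *
d=grab('wrist');cv2.imwrite('pics/w6.png',d['img'][...,::-1])
go(587,-31,60)
P=pts(d); c=ctrl.get_obs()['ee_pos']+[0,0,4]
for _ in range(3): c,a,b=held(d,P,c,20)
print(c,a,b)
E
```

```text
t 11.85 pos [582.7 -63.  126.2] shift cm [ 6.62  0.4  -3.2 ] turn -0.01 tilt [ 0. -0.  0.] w 38.9 F [ 0.7 -0.1 -2. ] q6 -0.12
[582.9 -62.5 130. ] 4247 0.36
```

View pics/w6.png

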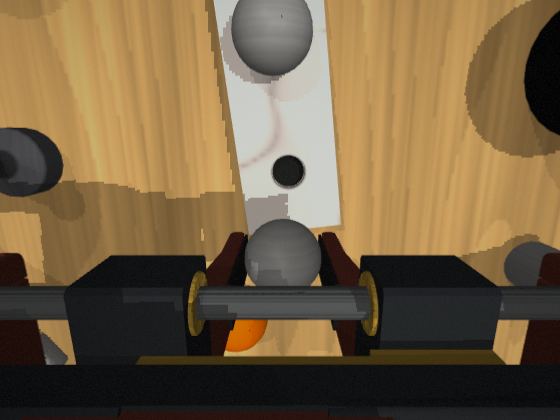

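The small ball is held at (283,257), the narrow dimple is at (288,170), and the large ball sits in its dimple at (272,35).

```bash
python3 - <<'E'
from h import *
d=pickle.load(open('wrist.pkl','rb'));P=pts(d)
print(mouth(d,288,170,24,P))
c=np.array([577,67.5,44.])
for _ in range(3): c,a,b=held(d,P,c,28)
print(c,a,b)
E
```

```text
(array([588. , -31.3,  24. ]), array([288.1, 171.2]), array([31.4, 32.3]), array([584.,   1., 280.]))
[577.2  67.3  44.5] 5245 0.42
```

Call:
apply_moves --increments '[{"gripper":30,"delta_pos":[0,0.25,-1.5],"dr":[0,0,0]},{"gripper":30,"delta_pos":[0.5,0.25,-1.6],"dr":[0,0,0]},{"gripper":30,"delta_pos":[2.5,0,0],"dr":[0,0,0]},{"gripper":30,"delta_pos":[2.5,0,0],"dr":[0,0,0]},{"gripper":30,"delta_pos":[1,0,0],"dr":[0,0,0]}]'

```text
t: 12.27
ee_pos: [586.8, -32.0, 59.1]
orientation: [1.216, 1.207, -1.219]
ft_force: [0.1, -0.2, -1.2]
width: 38.6
```

Call:
apply_moves --increments '[{"gripper":30,"delta_pos":[0.6,0,0],"dr":[0,0,0]},{"gripper":30,"delta_pos":[0.4,0,0],"dr":[0,0,0]},{"gripper":30,"delta_pos":[0,0,0],"dr":[0,0,0]},{"gripper":30,"delta_pos":[0,0,0],"dr":[0,0,0]},{"gripper":30,"delta_pos":[0,0,0],"dr":[0,0,0]}]'

```text
t: 12.68
ee_pos: [588.8, -33.4, 52.2]
orientation: [1.219, 1.202, -1.217]
ft_force: [-0.2, 0.3, -1.1]
width: 39.0
```

```bash
python3 - <<'E'
from h import *
d=grab('wrist');P=pts(d)
go(588,-31.5,34.5)
c=ctrl.get_obs()['ee_pos']+[0,0,4]
for _ in range(3): c,a,b=held(d,P,c,20)
print(c,a,b)
E
```

```text
t 12.7333 pos [588.7 -33.4  52.2] shift cm [ 1.77 -0.08 -0.19] turn -0.012 tilt [ 0.     0.    -0.002] w 38.8 F [ 0.6 -0.  -1.7] q6 -0.06
[589.2 -33.   56.3] 4253 0.36
```

Call:
apply_moves --increments '[{"gripper":30,"delta_pos":[0.3,-0.1,-0.15],"dr":[0,0,0]},{"gripper":30,"delta_pos":[0.5,0,0],"dr":[0,0,0]},{"gripper":30,"delta_pos":[0.4,0,0],"dr":[0,0,0]},{"gripper":30,"delta_pos":[0,0,0],"dr":[0,0,0]},{"gripper":30,"delta_pos":[0,0,0],"dr":[0,0,0]}]'

```text
t: 13.15
ee_pos: [586.7, -31.7, 38.7]
orientation: [1.218, 1.204, -1.219]
ft_force: [0.4, -0.5, -1.2]
width: 38.5
```

```bash
python3 - <<'E'
from h import *
d=grab('wrist');P=pts(d)
go(588,-31.5,34.5)
c=ctrl.get_obs()['ee_pos']+[0,0,4]
for _ in range(3): c,a,b=held(d,P,c,20)
print(c,a,b)
E
```

```text
t 13.2 pos [586.9 -31.7  38.9] shift cm [ 0.44  0.11 -0.02] turn -0.012 tilt [ 0.    -0.     0.001] w 38.5 F [-0.   0.4 -1.5] q6 -0.06
[587.1 -31.4  42.7] 4258 0.35
```

Call:
apply_moves --increments '[{"gripper":30,"delta_pos":[0.1,0.08,0],"dr":[0,0,0]},{"gripper":30,"delta_pos":[0.1,0,0],"dr":[0,0,0]},{"gripper":30,"delta_pos":[0.1,0,0],"dr":[0,0,0]},{"gripper":30,"delta_pos":[0.05,0,0],"dr":[0,0,0]},{"gripper":30,"delta_pos":[0,0,0],"dr":[0,0,0]}]'

```text
t: 13.62
ee_pos: [587.7, -31.7, 35.5]
orientation: [1.218, 1.204, -1.218]
ft_force: [0.8, 1.0, -0.7]
width: 38.6
```

```bash
python3 - <<'E'
from h import *
d=grab('wrist');P=pts(d)
go(588,-31.5,34.5)
c=ctrl.get_obs()['ee_pos']+[0,0,4]
for _ in range(3): c,a,b=held(d,P,c,20)
print(c,a,b)
E
```

```text
t 13.6667 pos [587.8 -31.7  35.6] shift cm [ 0.11  0.02 -0.02] turn -0.012 tilt [-0.  0.  0.] w 39.0 F [-0.1  0.  -1.1] q6 -0.06
[588.2 -31.4  39.6] 4265 0.36
```

Call:
apply_moves --increments '[{"gripper":30,"delta_pos":[0.1,0,0],"dr":[0,0,0]},{"gripper":30,"delta_pos":[0.05,0,0],"dr":[0,0,0]},{"gripper":30,"delta_pos":[0,0,0],"dr":[0,0,0]},{"gripper":30,"delta_pos":[0,0,0],"dr":[0,0,0]},{"gripper":30,"delta_pos":[0,0,0],"dr":[0,0,0]}]'

```text
t: 14.08
ee_pos: [588.0, -31.9, 34.7]
orientation: [1.218, 1.203, -1.218]
ft_force: [-2.3, -1.2, 5.2]
width: 38.9
```

Contact again (Fz +5 N at the expected height). Opening gently (grip is at about 44%).

Call:
apply_moves --increments '[{"gripper":46,"delta_pos":[0,0,0],"dr":[0,0,0]},{"gripper":48,"delta_pos":[0,0,0],"dr":[0,0,0]},{"gripper":52,"delta_pos":[0,0,0],"dr":[0,0,0]},{"gripper":60,"delta_pos":[0,0,0],"dr":[0,0,0]},{"gripper":80,"delta_pos":[0,0,0],"dr":[0,0,0]}]'

```text
t: 14.5
ee_pos: [587.9, -31.7, 34.1]
orientation: [1.218, 1.204, -1.218]
ft_force: [-0.3, -0.6, 0.4]
width: 55.3
```

Call:
apply_moves --increments '[{"gripper":100,"delta_pos":[0,0,0],"dr":[0,0,0]},{"gripper":100,"delta_pos":[0,0,0],"dr":[0,0,0]},{"gripper":100,"delta_pos":[0,0,0],"dr":[0,0,0]},{"gripper":100,"delta_pos":[0,0,0],"dr":[0,0,0]},{"gripper":100,"delta_pos":[0,0,0],"dr":[0,0,0]}]'

```text
t: 14.92
ee_pos: [587.9, -31.7, 34.2]
orientation: [1.218, 1.204, -1.218]
ft_force: [0.7, -0.4, 0.1]
width: 86.6
```

Call:
apply_moves --increments '[{"gripper":100,"delta_pos":[-1,0,0],"dr":[0,0,0]},{"gripper":100,"delta_pos":[-2.5,0,0],"dr":[0,0,0]},{"gripper":100,"delta_pos":[-3,0,0],"dr":[0,0,0]},{"gripper":100,"delta_pos":[-3,0,0],"dr":[0,0,0]},{"gripper":100,"delta_pos":[-2,0,0],"dr":[0,0,0]}]'

```text
t: 15.33
ee_pos: [588.8, -31.8, 152.6]
orientation: [1.219, 1.201, -1.216]
ft_force: [0.3, 0.2, 0.8]
width: 88.1
```

Call:
apply_moves --increments '[{"gripper":100,"delta_pos":[-1,0,1],"dr":[0,0,0]},{"gripper":100,"delta_pos":[0,0,2],"dr":[0,0,0]},{"gripper":100,"delta_pos":[0,0,2],"dr":[0,0,0]},{"gripper":100,"delta_pos":[0,0,0],"dr":[0,0,0]},{"gripper":100,"delta_pos":[0,0,0],"dr":[0,0,0]}]'

```text
t: 15.75
ee_pos: [586.8, -82.8, 159.0]
orientation: [1.219, 1.203, -1.22]
ft_force: [-0.3, 0.7, -0.1]
width: 87.8
```

```bash
python3 - <<'E'
from h import *
for i in range(2):
    d=grab('wrist');P=pts(d)
    for c,r in((np.array([577,67.5,44.]),28),(np.array([588,-31.3,38.]),20)):
        for _ in range(3): c,a,b=held(d,P,c,r)
        print(c,a,b)
go(588,-31,150)
cv2.imwrite('pics/w7.png',d['img'][...,::-1])
E
```

```text
[577.2  67.4  44.6] 3344 0.45
[587.8 -32.3  38.4] 1668 0.38
[577.2  67.4  44.6] 3414 0.45
[587.8 -32.3  38.4] 1672 0.38
t 15.85 pos [586.8 -81.7 158.8] shift cm [ 0.88  0.05 -5.07] turn -0.013 tilt [ 0.    -0.     0.001] w 88.0 F [-0.4 -0.   0.1] q6 -0.15
```

View pics/w7.png

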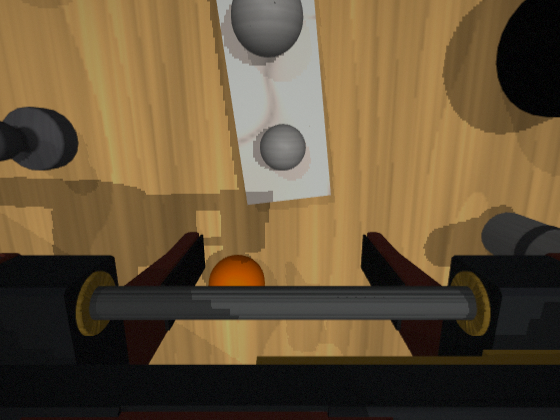

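Both balls are seated and still: large at (267,20), small at (283,147). The gripper is clear of everything, so I hand the job in.

```bash
python3 -c "
from workcell import ctrl
print(ctrl.close_job())"
```

```text
the job is handed in; nothing more can be done
None
```

Both steel balls are in their dimples, and I handed the job in at about 15.9 s of the 67 s allowed. The large ball went into the wider dimple first, then the small ball into the narrower one. Each was lowered until the wrist force showed contact (about 5 N) before I opened the gripper gently.

- **Seating:** the last wrist-camera fits put the ball centres 20.6 mm (large) and 14.4 mm (small) above the dimple mouths, where about 20 and 14 mm were expected. Two pictures 0.05 s apart gave the same positions, so both balls were lying still.
- **Clearance:** at hand-in the open gripper was about 10 cm above the balls and touching nothing. I left the orange look-alikes alone.
- **Disagreements:** the top camera read about 2 mm lower in x and z than the wrist camera, which is within its calibration. Some moves came out 2–4 mm off what I commanded, so I corrected them before each grasp and placing. The small ball fitted about 1 mm from the measured dimple centre, which is within the measuring error.

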